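Move a hung plate to the next rail and lock it in with the keyed stop

TASK

Take the carrier with the rectangular plate, lift it over the end stop of its rail and hang it on the empty next rail, in the bay between the keyed socket and the end stop nearest to that socket, close to that end stop. Then take the keyed stop out of its wooden block, turn it so that its D-shaped shank matches the socket (its finger lying across the rail) and seat it fully home to lock the carrier in. Leave the flange ring, bottle, jar and wrench alone, and let go of everything.

Things in the scene. Friction and masses are not known exactly. Their poses are not given: they have to be found in the camera images.
- load_stand: Stand of the rail on which the carrier hangs at the start (no socket); fixed in a run. Origin on the bench right below the middle of the rail bar; y along the bar, x across it (away from the robot at yaw 0), z up. Dark base plate 125 x 230 x 10 mm, x -35 to 90. Two posts at x 70, y +-102, carry the bar by arms 16 wide in y at z 182 to 190; the bar's -x side is free.
- load_rail (a point): Middle of the top edge of the load stand's rail, 215 mm over the bench, axes as the stand. The rail is a flat steel bar on edge: 8 mm thick (x), 220 long (y), 25 high. An end stop 8 thick, 12 long, 15 high stands on it at each end (inner faces at y +-98).
- next_stand: Stand of the empty next rail, told by the round aluminium socket behind its bar; it may stand left or right of the load stand. Otherwise the same stand: origin, axes, base, posts and arms as there.
- next_rail (a point): Middle of the top edge of the next stand's rail, 215 mm over the bench, axes as the stand. Same bar and end stops as the other. Bay for the carrier: the bar from the end stop at y -98 mm to the seated stop's finger (y -28 to -14 mm). The carrier's middle goes to about y -64 mm (room -73 to -53; accepted -80 to -48).
- socket (a point): Centre of the mouth of the keyed socket's D-shaped hole, on the socket's top face: x 36, y -21, z 180 mm from the next stand's origin, axes as the stand. Socket about 42 mm across; hole vertical, 40 deep, radius 13.2 mm with its flat on the +x side 8.2 mm from the axis.
- plate_carrier: Aluminium hanger, loose, 0.44 to 0.72 kg, with a steel plate 8 x 72 x 64 mm high hung below (z -170 to -106). Origin: middle of its bridge's underside, which rests on the bar's top; y along the bar, x across. Bridge 28 (x) x 50 (y) x 8 high. Rear cheek x 7 to 14, down to z -22. Slot for the bar 14 wide. Hangs anywhere on the bar at the start, with its axes as the stand's.
- plate_carrier_leg (a point): Foot of the plate carrier's front leg, 103 mm below and 10.5 mm to -x of its origin. The leg (x -14 to -7, 40 wide) runs down in front of the bar; from its foot a jog (z -106 to -100 mm) goes back under the bar to hold the plate. Raised over 37 mm, the carrier's cheek clears the end stops; the jog meets the rail's arms if raised 67.
- plate_carrier_tab (a point): Middle of the plate carrier's upright grip tab, 30 mm above its origin. Tab 12 mm thick (x), 30 long (y), 44 high (22 up and down from this point); free on all sides: pinch it across its thickness.
- stop: Plain steel keyed stop, loose, 135 mm high, 0.4 kg, upright in the wooden block. Origin: foot of its shank, z up. D shank z 0 to 35 mm, radius 12, flat on the +x side 7 mm from the axis, foot tapered 6 mm. Collar radius 16, z 35 to 73, sits on the block or socket. It enters when its x axis points as the next stand's x axis (within 0.1 rad); home, its origin is 35 mm below socket.
- stop_tip (a point): End of the stop's finger, 52 mm to -x of its axis and 81 mm above its origin. Finger 14 mm wide (y), 16 high (z 73 to 89). When the stop is seated it lies across the bar, just above it, pointing to the stand's -x.
- stop_tab (a point): Middle of the stop's grip tab, on its axis, 112 mm above its origin. Tab 12 mm thick (x), 26 long (y), 46 high (23 up and down from this point): pinch it across its thickness.
- holder: Wooden block 80 x 80 x 45 mm high, fixed, origin at the centre of its underside; a round hole (27 mm, 38 mm deep) in its top holds the stop's shank, the stop's origin being 10 mm above the block's.
- oil_bottle: White bottle, 64 mm diameter, 150 mm high, origin at the centre of its foot. Leave alone.
- screw_jar: Glass jar with a steel cap, 70 mm diameter, 80 mm high, origin at the centre of its foot. Leave alone.
- flange: Steel flange ring lying flat, 84 mm outer and 40 mm inner diameter, 18 mm high, origin at the centre of its underside. Leave alone.
- wrench: Wrench 180 mm long lying flat along its x axis. Leave alone.
Not all that is in view belongs to the job. Several things have the shape of the plate_carrier; the one meant has the colours described above. What is shaped like the stop but blue is not meant.

How it is judged:
On the way, in this order (a step that is already met when the one before it is completed fails the run):
1. the plate carrier passes lengthwise above an end stop of its rail (z of plate_carrier in the frame of load_stand above 0.229 m and x of plate_carrier in the frame of load_stand between -0.035 and 0.035 m and (y of plate_carrier in the frame of load_stand between 0.085 and 0.15 m or y of plate_carrier in the frame of load_stand between -0.15 and -0.085 m)), for 0.02 s.
2. the plate carrier hangs on the next rail in the bay (x of plate_carrier in the frame of next_stand between -0.008 and 0.008 m and y of plate_carrier in the frame of next_stand between -0.08 and -0.048 m and z of plate_carrier in the frame of next_stand between 0.209 and 0.22 m and angle between plate_carrier's own z axis and vertical below 0.12 rad), for 0.2 s.
3. the stop is lifted out of the block (z of stop in the frame of holder above 0.046 m), for 0.05 s.
4. the stop is seated fully home in the socket (z of stop in the frame of next_stand between 0.14 and 0.149 m and horizontal distance between stop and socket below 0.005 m and angle between stop's own z axis and vertical below 0.1 rad), for 0.2 s.
At the end, for the whole second after the job is handed in: The plate carrier hangs at rest on the next rail's bar (origin within 8 mm across, 5 mm in height, tilt under 0.12 rad) with its middle in the bay (stand y -80 to -48 mm), and the stop is at rest fully home in the socket (within 5 mm of its axis, at most 4 mm proud, tilt under 0.1 rad) (all of step 2 and all of step 4 and linear speed of each of plate_carrier, stop below 0.03 m/s and angular speed of each of plate_carrier, stop below 0.3 rad/s); the robot touches nothing.
It fails at once if the bottle is moved more than 30 mm (distance of oil_bottle from where it was at the start of the episode above 0.03 m).
It fails at once if the jar is moved more than 30 mm (distance of screw_jar from where it was at the start of the episode above 0.03 m).
It fails at once if the wrench is moved more than 30 mm (distance of wrench from where it was at the start of the episode above 0.03 m).
It fails at once if the flange ring is moved more than 30 mm (distance of flange from where it was at the start of the episode above 0.03 m).
It also fails if it takes over 67 s, if anything falls off the work surface, if the arm or the gripper's body presses on something with over 40 N, if the wrist force passes 120 N, or if a joint passes its speed limit or range.

ROBOT

A 6-joint arm with a two-finger parallel gripper is mounted at the origin on the work surface. World frame = base frame: x ahead of the robot, y to its left, z up, the work surface at z = 0. Lengths are in m, angles in rad, forces in N, time in s.
With the tool pointing down it reaches from about 0.35 to 0.85 m from the base axis. Payload 8.1 kg.
Tool frame: the origin (TCP) lies on the mounting face of the last link; the fingertips stand 186 mm ahead of it and the grasp point (between the pads) lies 167 mm ahead of it; z points along the fingers, y is the line along which they close (so a half turn about z gives the same grasp; the last joint's range is limited). The gripper opens to 93 mm and grips with 3 to 60 N. Pads are 15 mm wide; open, the fingers measure 128 mm over their backs; the gripper's body (75 mm by 188 mm) begins 65 mm behind the grasp point.
Start: joints at [-1.368, 0.13, 1.488, -0, 1.523, -0.085], TCP at [0.17, -0.575, 0.405] pointing down, gripper open.
Joint ranges: [-2.96, 2.96], [-0.89, 2.26], [0.02, 2.5], [-1.34, 4.48], [0, 2.73], [-2.66, 2.66]. Speed limits (rad/s): [2.39, 2.39, 2.79, 3.14, 3.14, 3.14].

INTERFACE

Orientations are given as a rotation vector (axis times angle).
In Python, from plant import read_state, read_camera, camera_params, close_job gives the robot as it stands. The module is installed in compiled form; this text tells all that it offers.
- The arm moves only by the tool servo_tool, never from a script. Its argument "increments" is a list of rows, each an object with "slide": the shift along the tool's x, y, z in mm, a list of three; "dr": the turn, a rotation vector about the tool's x, y, z in rad, a list of three; "jaw": the closure, from 0 (fully open) to 1 (shut). In form: [{"slide": [x, y, z], "dr": [ax, ay, az], "jaw": jaw}, ...]. A call has 1 to 20 rows; each row is the pose to reach, as a shift and turn from the pose commanded when the call began, along the tool's axes at that moment; what a row does not reach only later rows make up. A row lasts 1/10 s, in which the tool goes at most 50 mm and 8.59 degrees, less where a joint would pass 70% of its speed; a pose out of reach is approached as far as the arm can. A call with a gripper value outside its range is refused whole. The fingers move at their own pace and stop on an object; "force" is the grip in N (left out, the last holds). Time passes only in rows, so rows that repeat a pose let the fingers close. It gives the time, the measured TCP pose, the force, the opening and the grip force at its end, in the units of the state.
- read_state(): the state, without advancing time (a new reading comes with each control period).
- read_camera(name): name is "scene" or "top"; returns (picture, depth): 400x640x3 uint8, red, green, blue; 400x640 float32, m along the optical axis (not along the pixel's ray), 0 where there is no reading.
- camera_params(name): a dict with "fx", "fy", "cx", "cy" (pixels), "rvec" (rotation vector, rad) and "tvec" (3), from world to camera coordinates, as OpenCV has them. Camera axes: x right, y down, z forward; pixel columns grow to the right and rows downward; lengths in m; the calibration is good to about 2 mm. A picture is of the moment at which its call begins. camera_params takes no time and is no camera call.
- close_job(): hands the job in; it is judged then, once.
The state is a dict: "t": time; "q": joint angles; "dq": joint speeds; "joint_torque": joint torques, N m; "tool_pos": TCP position; "orientation": TCP orientation; "force": force on the tool from outside, world axes, zero at the start; "wrist_torque": the same for the moment, N m; "opening": finger opening in m; "gripper_force": force on a finger pad.
Only numpy, scipy, OpenCV 4.12 (cv2) and the standard library are available. Lean on these libraries where they do the work, as an engineer would, in place of code of your own. Each camera call takes 0.05 s, during which the arm holds its last target. There are 200 camera calls.

## Working session

There is one attempt and no reset: what is moved stays moved. The work goes in short steps, Python scripts to look and compute and a tool call to move; the robot and the scene stay as the last step left them, time stands still between calls to the robot, and variables do not carry over. Pictures are saved under pics/ and viewed, at most 10 in all, crops included, and the job is handed in when it is done.

Besides the shell and the picture viewer there is one more tool, called after ">>>" by a JSON object that holds its "fn" and its "kwargs". servo_tool: Moves the arm, as the interface text tells. Its arguments: {"type":"object","properties":{"increments":{"type":"array"},"force":{"type":"number"}},"required":["increments"]}

```bash
mkdir -p pics
cat > h.py <<'E'
import numpy as np, cv2
from scipy.spatial.transform import Rotation as R
from plant import *
def cam(n):
    p=camera_params(n); K=np.array([[p['fx'],0,p['cx']],[0,p['fy'],p['cy']],[0,0,1]])
    return K,R.from_rotvec(p['rvec']).as_matrix(),np.array(p['tvec'])
def cloud(n,d):
    K,Rm,t=cam(n); v,u=np.mgrid[:400,:640]
    c=np.stack([(u-K[0,2])/K[0,0]*d,(v-K[1,2])/K[1,1]*d,d],-1)
    P=(c-t)@Rm; P[d==0]=np.nan; return P
def ray(n,u,v,z):
    K,Rm,t=cam(n); o=-Rm.T@t; w=Rm.T@np.linalg.inv(K)@[u,v,1]
    return o+w*(z-o[2])/w[2]
def proj(n,X):
    K,Rm,t=cam(n); c=K@(Rm@np.array(X)+t); return c[:2]/c[2]
E
python3 - <<'E'
from h import *
for n in('scene','top'):
    im,d=read_camera(n); cv2.imwrite(f'pics/{n}0.png',im[:,:,::-1]); np.savez(f'{n}0.npz',im=im,d=d)
    K,Rm,t=cam(n); print(n,K[0,0],-Rm.T@t)
print(read_state())
E
```

```text
scene 363.573572090294 [1.05385586 0.58556476 0.90086292]
top 466.8990149565989 [0.48048395 0.00729144 1.45339299]
{'t': 0.1, 'q': array([-1.36841514e+00,  1.31077954e-01,  1.48917403e+00, -3.07404433e-05,
        1.52301364e+00, -8.54257251e-02]), 'dq': array([-0.00114536,  0.00047875, -0.00245656, -0.00141755, -0.00015347,
        0.00060746]), 'joint_torque': array([ 4.88655351e-04, -5.61342180e+01, -4.93097019e+01,  7.69001897e-02,
        2.90689029e-02, -7.27007318e-05]), 'tool_pos': array([ 0.17026847, -0.57511372,  0.40379468]), 'orientation': array([-3.10746896e+00, -4.50290418e-01,  2.01626427e-04]), 'force': array([-0.55104895, -0.31733042, -0.37315132]), 'wrist_torque': array([0.01613754, 0.00596582, 0.06960368]), 'gripper_force': 0.0, 'opening': 0.09291197853456225}
```

View pics/scene0.png

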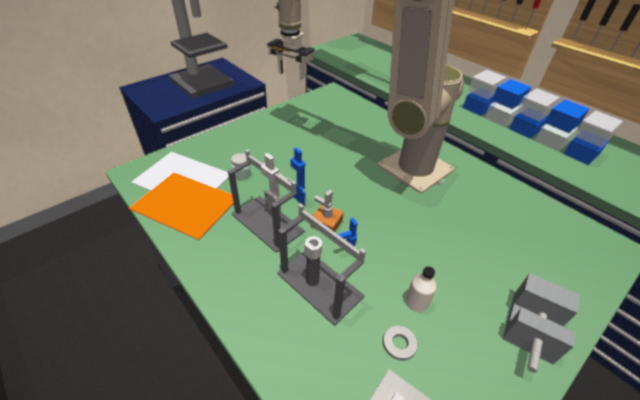

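View pics/top0.png

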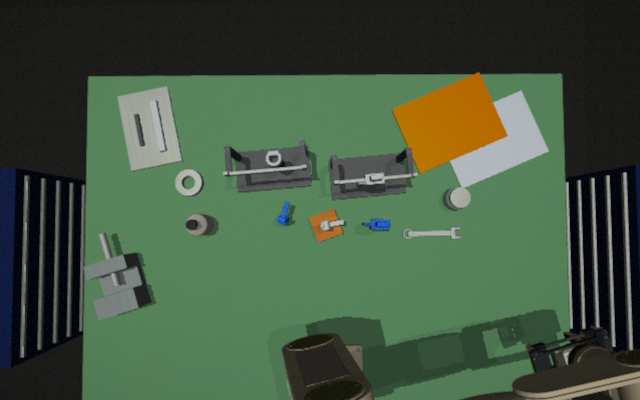

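The scene view shows two stands, with the robot behind them. In the top view, robot-ahead is up and robot-left is left.
- **Carrier candidates (top view):** the aluminium one on the rail at (374,179), and a blue one on the bench at (380,225). I choose the aluminium one.
- **Stop candidates (top view):** the plain steel one in the orange-brown block at (328,225), and a blue one at (285,213). I choose the steel one.
- **Next stand:** the left one, with its socket at (274,158).

Run:
```python
from h import *
T=np.load('top0.npz'); im=T['im']; P=cloud('top',T['d']); z=P[...,2]
cv2.imwrite('pics/crop1.png',cv2.resize(im[135:255,210:430,::-1],None,fx=3.6,fy=3.6,interpolation=cv2.INTER_CUBIC))
def box(u0,u1,v0,v1,z0,z1):
    m=np.zeros(z.shape,bool); m[v0:v1,u0:u1]=1; return m&(z>z0)&(z<z1)
for nm,b in dict(load=(325,420,140,205),nxt=(215,318,140,200)).items():
    m=box(*b,.203,.222); r=cv2.minAreaRect(P[m][:,:2].astype(np.float32)*1000)
    p=P[m]; c=p[:,:2].mean(0); 
    vx,vy,x0,y0=cv2.fitLine((p[:,:2]*1000).astype(np.float32),cv2.DIST_HUBER,0,.01,.01).ravel()
    print(nm,m.sum(),r,'line',vx,vy,x0,y0,'zmed',np.median(p[:,2]))
    m=box(*b,.222,.245); n,l,s,cc=cv2.connectedComponentsWithStats(m.astype(np.uint8))
    for i in range(1,n):
        if s[i,4]>3: print(' stop',s[i],P[l==i].mean(0))
for nm,b,z0,z1 in [('carriertab',(350,400,150,200),.255,.28),('bridge',(350,400,150,200),.2,.23),('socket',(255,295,140,172),.17,.19),('stoptab',(305,350,205,245),.13,.16),('finger',(305,350,205,245),.085,.115),('holder',(305,350,205,245),.035,.055),('bluecar',(360,395,210,240),.03,.5),('bluestop',(270,300,195,235),.03,.5),('bottle',(180,215,205,245),.03,.5),('jar',(440,475,180,215),.03,.5)]:
    m=box(*b,z0,z1); p=P[m]
    if len(p): print(nm,len(p),p.mean(0).round(4),cv2.minAreaRect((p[:,:2]*1000).astype(np.float32)),'zmax',p[:,2].max(), p[:,2].min())
```

```text
load 232 ((598.1621704101562, -130.3014373779297), (28.2941837310791, 213.252685546875), 3.8539071083068848) line 0.0896583 -0.9959726 597.59485 -132.25043 zmed 0.21569472614852991
 stop [365 173  20  11  92] [ 0.59481214 -0.12327138  0.2260086 ]
 stop [379 172   6   6  13] [ 0.60825404 -0.14859551  0.22449537]
 stop [413 172   5   4  16] [ 0.60721525 -0.23467409  0.23061505]
 stop [335 180   4   3  12] [ 0.58971874 -0.0278871   0.23031056]
nxt 266 ((623.18359375, 155.918212890625), (8.882071495056152, 207.06004333496094), 4.641082763671875) line 0.07714474 -0.9970199 622.2048 160.44194 zmed 0.2153129961949321
 stop [302 164   5   4  18] [0.6309708  0.05728226 0.23180176]
 stop [223 171   6   4  21] [0.61417682 0.26396045 0.22849624]
carriertab 61 [ 0.5979 -0.1288  0.2666] ((598.251220703125, -128.92733764648438), (11.805999755859375, 28.204999923706055), 4.279300689697266) zmax 0.2728528522633184 0.25539789837925203
bridge 241 [ 0.5968 -0.1278  0.2189] ((598.121826171875, -129.50045776367188), (28.29602813720703, 130.9750213623047), 3.9124372005462646) zmax 0.22999491701631464 0.200
[... 773 characters left out ...]
723] ((478.76531982421875, -142.48870849609375), (59.00110626220703, 27.423309326171875), 89.4231948852539) zmax 0.2267063880811561 0.03029432714740062
bluestop 163 [0.5059 0.1213 0.097 ] ((511.15679931640625, 124.54405975341797), (30.181533813476562, 63.17330551147461), 85.20240783691406) zmax 0.14455432818930045 0.042621370900200725
bottle 470 [0.4797 0.3656 0.1054] ((479.70355224609375, 374.92010498046875), (60.75102233886719, 62.19297790527344), 50.250022888183594) zmax 0.15707355879877602 0.030335640801579015
jar 480 [ 0.5538 -0.3901  0.0719] ((555.3464965820312, -393.54974365234375), (63.97692108154297, 66.89675903320312), 87.28124237060547) zmax 0.08862919739530932 0.03023725695461062
```

View pics/crop1.png

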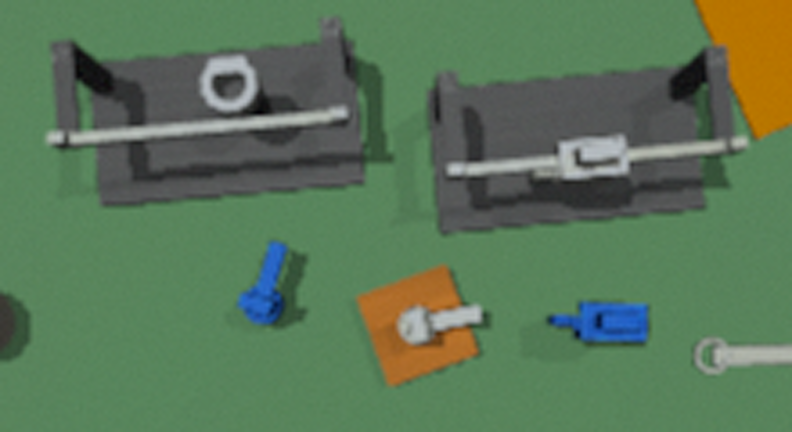

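Crop 1 confirms the choice: the grey carrier is on the right rail (about 592,157 in the crop), the grey stop is in the orange block (415,325), and the decoys are blue. Next I'll work out the first approach.

```bash
cat >> h.py <<'E'
YL=0.079
def plan(xy,z,yang):
    "slide mm (tool axes), dr, to reach TCP xyz with tool down, tool y at world angle yang"
    s=read_state(); M=R.from_rotvec(s['orientation']).as_matrix()
    y=np.array([np.cos(yang),np.sin(yang),0]); zt=np.array([0,0,-1.]); G=np.stack([np.cross(y,zt),y,zt],1)
    d=M.T@(np.array([*xy,z])-s['tool_pos'])*1000
    print('slide',d.round(1),'dr',R.from_matrix(M.T@G).as_rotvec().round(3),'| t %.2f'%s['t'],'pos',s['tool_pos'].round(4),'yang %.3f'%np.arctan2(M[1,1],M[0,1]),'tilt %.4f'%np.hypot(M[0,2],M[1,2]),'F',s['force'].round(1),'open %.4f'%s['opening'],'gf %.1f'%s['gripper_force'],'q',s['q'].round(2))
E
python3 - <<'E'
from h import *
plan((.5982,-.1289),.50,YL); plan((.5982,-.1289),.50,YL+np.pi)
E
```

```text
slide [ 537.  -306.6  -95.6] dr [-1.000e-03 -1.000e-03 -1.362e+00] | t 0.10 pos [ 0.1703 -0.5751  0.4038] yang -1.283 tilt 0.0017 F [-0.6 -0.3 -0.4] open 0.0929 gf 0.0 q [-1.37  0.13  1.49 -0.    1.52 -0.09]
slide [ 537.  -306.6  -95.6] dr [-1.00e-03  1.00e-03  1.78e+00] | t 0.10 pos [ 0.1703 -0.5751  0.4038] yang -1.283 tilt 0.0017 F [-0.6 -0.3 -0.4] open 0.0929 gf 0.0 q [-1.37  0.13  1.49 -0.    1.52 -0.09]
```

>>> {"fn": "servo_tool", "kwargs": {"increments": [{"slide": [20, -10, -40], "dr": [0, 0, -0.1], "jaw": 0}, {"slide": [60, -34, -80], "dr": [0, 0, -0.2], "jaw": 0}, {"slide": [100, -57, -96], "dr": [0, 0, -0.3], "jaw": 0}, {"slide": [140, -80, -96], "dr": [0, 0, -0.4], "jaw": 0}, {"slide": [180, -103, -96], "dr": [0, 0, -0.5], "jaw": 0}, {"slide": [220, -126, -96], "dr": [0, 0, -0.6], "jaw": 0}, {"slide": [260, -149, -96], "dr": [0, 0, -0.7], "jaw": 0}, {"slide": [300, -172, -96], "dr": [0, 0, -0.8], "jaw": 0}, {"slide": [340, -194, -96], "dr": [0, 0, -0.9], "jaw": 0}, {"slide": [380, -217, -96], "dr": [0, 0, -1.0], "jaw": 0}, {"slide": [420, -240, -96], "dr": [0, 0, -1.1], "jaw": 0}, {"slide": [460, -263, -96], "dr": [0, 0, -1.2], "jaw": 0}, {"slide": [500, -285, -96], "dr": [0, 0, -1.3], "jaw": 0}, {"slide": [525, -300, -96], "dr": [0, 0, -1.36], "jaw": 0}, {"slide": [537, -307, -96], "dr": [0, 0, -1.36], "jaw": 0}, {"slide": [537, -307, -96], "dr": [0, 0, -1.36], "jaw": 0}, {"slide": [537, -307, -96], "dr": [0, 0, -1.36], "jaw": 0}]}}

```text
t: 1.8
tool_pos: [0.5976, -0.1294, 0.5005]
orientation: [-2.136, -2.303, 0.001]
force: [-0.3, -0.6, 0.6]
opening: 0.0931
gripper_force: 0.0
```

Run:
```python
from h import *
plan((.5982,-.1289),.414,YL)
im,d=read_camera('scene'); a=proj('scene',(.5982,-.1289,.23)).astype(int); print(a)
c=im[max(a[1]-70,0):a[1]+50,a[0]-80:a[0]+80,::-1]; cv2.imwrite('pics/s1.png',cv2.resize(c,None,fx=4.5,fy=4.5,interpolation=cv2.INTER_CUBIC))
```

```text
slide [ 0.4  0.7 86.5] dr [-0.001  0.    -0.004] | t 1.80 pos [ 0.5976 -0.1294  0.5005] yang 0.075 tilt 0.0010 F [-0.3 -0.6  0.6] open 0.0931 gf 0.0 q [-0.3   0.14  1.3  -0.    1.7  -0.37]
[268 165]
```

View pics/s1.png

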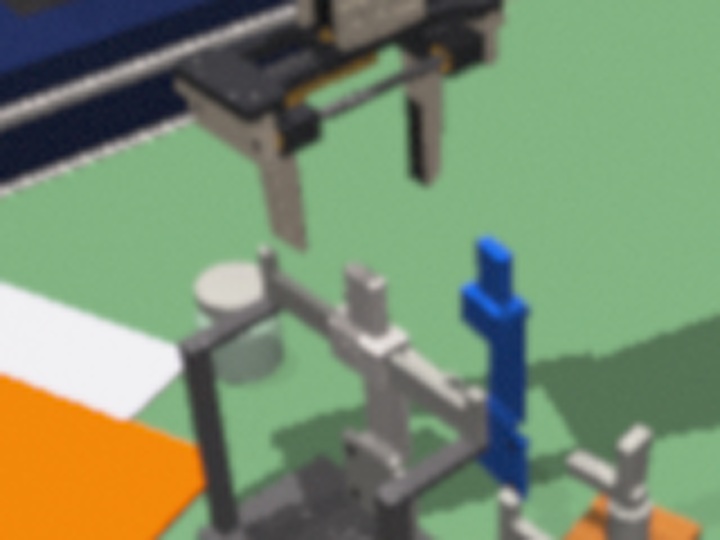

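The close crop shows the open fingers above the aluminium carrier's tab (365,290), straddling it. The blue carrier (500,330) is clear of them. I'll descend and grip.

>>> {"fn": "servo_tool", "kwargs": {"increments": [{"slide": [0, 0, 20], "dr": [0, 0, 0], "jaw": 0}, {"slide": [0, 0.5, 45], "dr": [0, 0, 0], "jaw": 0}, {"slide": [0, 0.5, 65], "dr": [0, 0, 0], "jaw": 0}, {"slide": [0, 0.5, 80], "dr": [0, 0, 0], "jaw": 0}, {"slide": [0, 0.5, 86], "dr": [0, 0, 0], "jaw": 0}, {"slide": [0, 0.5, 86], "dr": [0, 0, 0], "jaw": 0}, {"slide": [0, 0.5, 86], "dr": [0, 0, 0], "jaw": 0.5}, {"slide": [0, 0.5, 86], "dr": [0, 0, 0], "jaw": 0.8}, {"slide": [0, 0.5, 86], "dr": [0, 0, 0], "jaw": 1}, {"slide": [0, 0.5, 86], "dr": [0, 0, 0], "jaw": 1}, {"slide": [0, 0.5, 86], "dr": [0, 0, 0], "jaw": 1}, {"slide": [0, 0.5, 86], "dr": [0, 0, 0], "jaw": 1}, {"slide": [0, 0.5, 86], "dr": [0, 0, 0], "jaw": 1}, {"slide": [0, 0.5, 86], "dr": [0, 0, 0], "jaw": 1}, {"slide": [0, 0.5, 86], "dr": [0, 0, 0], "jaw": 1}], "force": 50}}

```text
t: 3.35
tool_pos: [0.5986, -0.1285, 0.4147]
orientation: [-2.134, -2.305, 0.0]
force: [-0.6, 0.4, -0.4]
opening: 0.0254
gripper_force: 0.0
```

Run:
```python
from h import *
plan((.5982,-.1289),.414,YL)
```

```text
slide [-0.4 -0.4  0.7] dr [-0.    -0.    -0.002] | t 3.35 pos [ 0.5986 -0.1285  0.4147] yang 0.077 tilt 0.0001 F [-0.6  0.4 -0.4] open 0.0254 gf 0.0 q [-0.3   0.16  1.44  0.    1.54 -0.37]
```

Fingers are still closing, so I'll hold, then lift a little.

>>> {"fn": "servo_tool", "kwargs": {"increments": [{"slide": [0, 0, 0], "dr": [0, 0, 0], "jaw": 1}, {"slide": [0, 0, 0], "dr": [0, 0, 0], "jaw": 1}, {"slide": [0, 0, 0], "dr": [0, 0, 0], "jaw": 1}, {"slide": [0, 0, 0], "dr": [0, 0, 0], "jaw": 1}, {"slide": [0, 0, -5], "dr": [0, 0, 0], "jaw": 1}, {"slide": [0, 0, -12], "dr": [0, 0, 0], "jaw": 1}, {"slide": [0, 0, -20], "dr": [0, 0, 0], "jaw": 1}, {"slide": [0, 0, -30], "dr": [0, 0, 0], "jaw": 1}, {"slide": [0, 0, -40], "dr": [0, 0, 0], "jaw": 1}, {"slide": [0, 0, -46], "dr": [0, 0, 0], "jaw": 1}, {"slide": [0, 0, -50], "dr": [0, 0, 0], "jaw": 1}, {"slide": [0, 0, -50], "dr": [0, 0, 0], "jaw": 1}, {"slide": [0, 0, -50], "dr": [0, 0, 0], "jaw": 1}], "force": 50}}

```text
t: 4.65
tool_pos: [0.5986, -0.1285, 0.4644]
orientation: [-2.134, -2.305, 0.0]
force: [-1.1, -1.6, -4.9]
opening: 0.012
gripper_force: 50.0
```

```bash
cat >> h.py <<'E'
def carrier(tag=None):
    "top view: tab top and bridge of the held carrier are hidden by gripper; use scene plate/leg"
E
python3 - <<'E'
from h import *
G=np.array([.5982,-.1289]); y=np.array([-np.sin(YL),np.cos(YL)]); x=np.array([np.cos(YL),np.sin(YL)])
plan(G,.464,YL)
# waypoints of TCP: along +y by 143, +x 47, then along to bay; carrier now at load y
L=np.array([.5985,-.1313]);N=np.array([.6226,.1606])
c=G-L; print('carrier in load',c@x*1e3,c@y*1e3)
print('N in load',(N-L)@x*1e3,(N-L)@y*1e3)
T=N-.064*y; print('target',T,'rel to carrier x,y',(T-G)@x*1e3,(T-G)@y*1e3)
im,d=read_camera('scene'); np.savez('s2.npz',im=im,d=d)
cv2.imwrite('pics/s2.png',cv2.resize(im[80:240,190:390,::-1],None,fx=3.6,fy=3.6,interpolation=cv2.INTER_CUBIC))
E
```

```text
slide [-0.4 -0.4  0.4] dr [-0.    -0.    -0.002] | t 4.65 pos [ 0.5986 -0.1285  0.4644] yang 0.077 tilt 0.0005 F [-1.1 -1.6 -4.9] open 0.0120 gf 50.0 q [-0.3   0.15  1.36  0.    1.63 -0.37]
carrier in load -0.10966149084283 2.4161900499394164
N in load 47.060956190714805 289.08767943725246
target [0.62765074 0.09679961] rel to carrier x,y 47.170617681557665 222.67148938731302
```

View pics/s2.png

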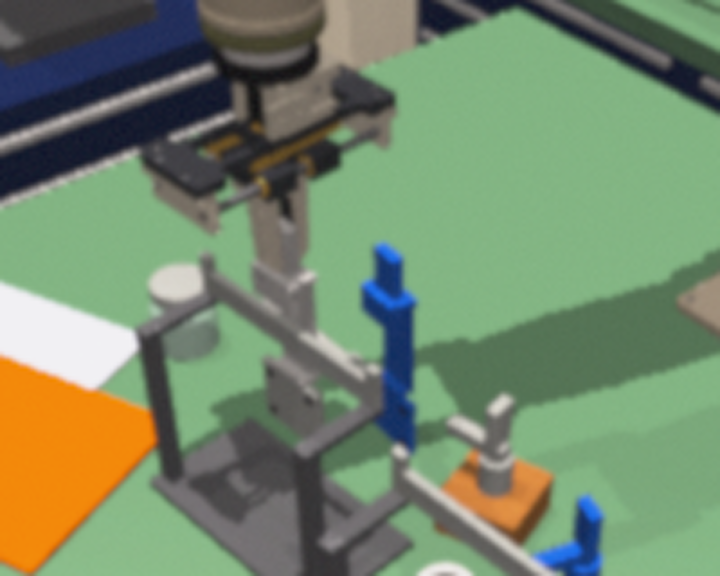

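The crop shows the carrier lifted clear of the bar and held straight (tab at 290,240; plate at 290,390). Next I slide it over the left end stop into the gap, then across to the next rail's line.

>>> {"fn": "servo_tool", "kwargs": {"increments": [{"slide": [5, 0, 0], "dr": [0, 0, 0], "jaw": 1}, {"slide": [15, 0, 0], "dr": [0, 0, 0], "jaw": 1}, {"slide": [30, 0, 0], "dr": [0, 0, 0], "jaw": 1}, {"slide": [45, 0, 0], "dr": [0, 0, 0], "jaw": 1}, {"slide": [60, 0, 0], "dr": [0, 0, 0], "jaw": 1}, {"slide": [75, 0, 0], "dr": [0, 0, 0], "jaw": 1}, {"slide": [90, 0, 0], "dr": [0, 0, 0], "jaw": 1}, {"slide": [105, 0, 0], "dr": [0, 0, 0], "jaw": 1}, {"slide": [120, 0, 0], "dr": [0, 0, 0], "jaw": 1}, {"slide": [132, 0, 0], "dr": [0, 0, 0], "jaw": 1}, {"slide": [140, 0, 0], "dr": [0, 0, 0], "jaw": 1}, {"slide": [143, 3, 0], "dr": [0, 0, 0], "jaw": 1}, {"slide": [143, 10, 0], "dr": [0, 0, 0], "jaw": 1}, {"slide": [143, 20, 0], "dr": [0, 0, 0], "jaw": 1}, {"slide": [143, 30, 0], "dr": [0, 0, 0], "jaw": 1}, {"slide": [143, 39, 0], "dr": [0, 0, 0], "jaw": 1}, {"slide": [143, 45, 0], "dr": [0, 0, 0], "jaw": 1}, {"slide": [143, 47, 0], "dr": [0, 0, 0], "jaw": 1}, {"slide": [143, 47, 0], "dr": [0, 0, 0], "jaw": 1}, {"slide": [143, 47, 0], "dr": [0, 0, 0], "jaw": 1}]}}

```text
t: 6.7
tool_pos: [0.6344, 0.0177, 0.4647]
orientation: [-2.134, -2.305, 0.0]
force: [-0.2, 0.4, -4.3]
opening: 0.0119
gripper_force: 50.0
```

Run:
```python
from h import *
plan((.6276,.0968),.464,YL)
```

```text
slide [79.4 -0.7  0.7] dr [-0.     0.    -0.002] | t 6.70 pos [0.6344 0.0177 0.4647] yang 0.077 tilt 0.0003 F [-0.2  0.4 -4.3] open 0.0119 gf 50.0 q [-0.05  0.21  1.29 -0.    1.64 -0.13]
```

>>> {"fn": "servo_tool", "kwargs": {"increments": [{"slide": [5, 0, 0], "dr": [0, 0, 0], "jaw": 1}, {"slide": [15, 0, 0], "dr": [0, 0, 0], "jaw": 1}, {"slide": [30, 0, 0], "dr": [0, 0, 0], "jaw": 1}, {"slide": [45, -0.5, 0], "dr": [0, 0, 0], "jaw": 1}, {"slide": [60, -0.5, 0], "dr": [0, 0, 0], "jaw": 1}, {"slide": [72, -0.5, 0], "dr": [0, 0, 0], "jaw": 1}, {"slide": [79, -0.5, 0], "dr": [0, 0, 0], "jaw": 1}, {"slide": [79, -0.5, 0], "dr": [0, 0, 0], "jaw": 1}, {"slide": [79, -0.5, 0], "dr": [0, 0, 0], "jaw": 1}]}}

```text
t: 7.6
tool_pos: [0.6279, 0.0964, 0.4647]
orientation: [2.134, 2.305, -0.0]
force: [-0.0, -0.7, -4.7]
opening: 0.0118
gripper_force: 50.0
```

Run:
```python
from h import *
plan((.6276,.0968),.414,YL)
im,d=read_camera('scene')
cv2.imwrite('pics/s3.png',cv2.resize(im[100:280,220:400,::-1],None,fx=3.3,fy=3.3,interpolation=cv2.INTER_CUBIC))
# carrier front/rear via cloud: points between z .16 and .28 near
P=cloud('scene',d); y=np.array([-np.sin(YL),np.cos(YL)]); x=np.array([np.cos(YL),np.sin(YL)]); N=np.array([.6226,.1606])
q=P[...,:2]-N; X=q@x*1e3; Y=q@y*1e3; Z=P[...,2]*1e3
for a,b,n in((273,285,'bridge'),(240,262,'cheek'),(210,225,'bar'),(100,155,'plate')):
    m=(Z>a)&(Z<b)&(abs(X)<30)&(Y>-110)&(Y<-20 if n!='bar' else Y<110)
    print(n,m.sum(),np.percentile(X[m],[2,25,50,75,98]).round(1),np.percentile(Y[m],[2,50,98]).round(1)) if m.sum() else 0
```

```text
slide [ 0.4 -0.3 50.7] dr [ 0.     0.    -0.002] | t 7.60 pos [0.6279 0.0964 0.4647] yang 0.077 tilt 0.0005 F [-0.  -0.7 -4.7] open 0.0118 gf 50.0 q [ 0.07  0.21  1.29 -0.    1.64 -0.01]
bridge 49 [-13.1  -4.    3.7   7.5  12.7] [-86.4 -50.7 -39.2]
cheek 100 [-14.4  11.   12.3  12.9  14.4] [-86.3 -54.6 -39.1]
bar 314 [-9.  -3.3  0.4  2.2  3.9] [-103.5    0.7  105.6]
plate 100 [ 0.7  2.   2.5  3.1 20.3] [-98.7 -84.2 -28.7]
```

View pics/s3.png

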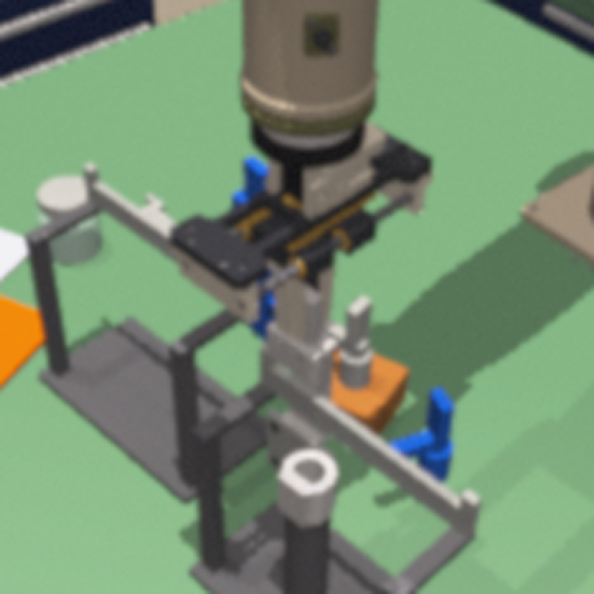

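The picture shows the carrier held over the right end of the next rail, its slot lined up with the bar (300,370 in the crop) and the socket behind. Measured slot offset across is about -1 mm and y is about -63 mm, so I lower it.

>>> {"fn": "servo_tool", "kwargs": {"increments": [{"slide": [0, 0.5, 6], "dr": [0, 0, 0], "jaw": 1}, {"slide": [0, 0.5, 14], "dr": [0, 0, 0], "jaw": 1}, {"slide": [0, 0.5, 22], "dr": [0, 0, 0], "jaw": 1}, {"slide": [0, 0.5, 30], "dr": [0, 0, 0], "jaw": 1}, {"slide": [0, 0.5, 38], "dr": [0, 0, 0], "jaw": 1}, {"slide": [0, 0.5, 44], "dr": [0, 0, 0], "jaw": 1}, {"slide": [0, 0.5, 47], "dr": [0, 0, 0], "jaw": 1}, {"slide": [0, 0.5, 49], "dr": [0, 0, 0], "jaw": 1}, {"slide": [0, 0.5, 50], "dr": [0, 0, 0], "jaw": 1}, {"slide": [0, 0.5, 50], "dr": [0, 0, 0], "jaw": 1}, {"slide": [0, 0.5, 50], "dr": [0, 0, 0], "jaw": 1}]}}

```text
t: 8.75
tool_pos: [0.6285, 0.0965, 0.4152]
orientation: [2.134, 2.305, 0.001]
force: [0.1, -0.4, -4.7]
opening: 0.0115
gripper_force: 50.0
```

>>> {"fn": "servo_tool", "kwargs": {"increments": [{"slide": [0, 0, 0.7], "dr": [0, 0, 0], "jaw": 1}, {"slide": [0, 0, 1.2], "dr": [0, 0, 0], "jaw": 1}, {"slide": [0, 0, 1.2], "dr": [0, 0, 0], "jaw": 1}, {"slide": [0, 0, 1.2], "dr": [0, 0, 0], "jaw": 0.75}, {"slide": [0, 0, 1.2], "dr": [0, 0, 0], "jaw": 0.5}, {"slide": [0, 0, 1.2], "dr": [0, 0, 0], "jaw": 0.2}, {"slide": [0, 0, 1.2], "dr": [0, 0, 0], "jaw": 0}, {"slide": [0, 0, 1.2], "dr": [0, 0, 0], "jaw": 0}, {"slide": [0, 0, 1.2], "dr": [0, 0, 0], "jaw": 0}, {"slide": [0, 0, 1.2], "dr": [0, 0, 0], "jaw": 0}, {"slide": [0, 0, 1.2], "dr": [0, 0, 0], "jaw": 0}, {"slide": [0, 0, 1.2], "dr": [0, 0, 0], "jaw": 0}, {"slide": [0, 0, 1.2], "dr": [0, 0, 0], "jaw": 0}, {"slide": [0, 0, 1.2], "dr": [0, 0, 0], "jaw": 0}, {"slide": [0, 0, 0], "dr": [0, 0, 0], "jaw": 0}, {"slide": [0, 0, -15], "dr": [0, 0, 0], "jaw": 0}, {"slide": [0, 0, -40], "dr": [0, 0, 0], "jaw": 0}, {"slide": [0, 0, -70], "dr": [0, 0, 0], "jaw": 0}, {"slide": [0, 0, -85], "dr": [0, 0, 0], "jaw": 0}, {"slide": [0, 0, -85], "dr": [0, 0, 0], "jaw": 0}]}}

```text
t: 10.75
tool_pos: [0.6287, 0.0965, 0.504]
orientation: [2.131, 2.302, 0.007]
force: [-0.4, -0.1, 1.2]
opening: 0.0928
gripper_force: 0.0
```

Run:
```python
from h import *
im,d=read_camera('scene'); np.savez('s4.npz',im=im,d=d)
P=cloud('scene',d); y=np.array([-np.sin(YL),np.cos(YL)]); x=np.array([np.cos(YL),np.sin(YL)]); N=np.array([.6226,.1606])
q=P[...,:2]-N; X=q@x*1e3; Y=q@y*1e3; Z=P[...,2]*1e3
for a,b,n in((260,275,'tabtop'),(219,226,'bridge'),(196,212,'cheek'),(60,105,'plate')):
    m=(Z>a)&(Z<b)&(abs(X)<25)&(Y>-93)&(Y<-30)
    print(n,m.sum(),np.percentile(X[m],[2,25,50,75,98]).round(1),np.percentile(Y[m],[2,50,98]).round(1),np.median(Z[m]).round(1)) if m.sum() else 0
# stop in holder, refine from the top picture of the start
T=np.load('top0.npz'); P=cloud('top',T['d']); z=P[...,2]
m=np.zeros(z.shape,bool); m[205:245,305:350]=1
t=m&(z>.135)&(z<.16); f=m&(z>.088)&(z<.104)
c=P[t][:,:2].mean(0); fr=P[f][:,:2]; far=fr[np.hypot(*(fr-c).T)>.03]; v=far.mean(0)-c
print('tab',c,'finger dir deg',np.degrees(np.arctan2(v[1],v[0])),len(far),np.hypot(*(fr-c).T).max())
plan(c,.50,np.arctan2(v[1],v[0])+np.pi)
```

```text
tabtop 57 [-4.9 -1.6  1.5  4.7  6.6] [-77.3 -62.4 -49. ] 266.2
bridge 101 [-12.9   0.7   6.9  10.7  14.6] [-87.3 -52.7 -39. ] 222.8
cheek 84 [ 1.4  8.3 13.  13.6 14.6] [-89.3 -52.5 -30.9] 204.4
plate 19 [2.2 3.3 3.8 4.3 5.5] [-92.7 -89.  -84.6] 84.2
tab [ 0.47529893 -0.0005296 ] finger dir deg -77.97611442957094 34 0.051603588608084165
slide [ -85.  -160.3    0.9] dr [ 0.002  0.003 -1.704] | t 10.80 pos [0.6286 0.0965 0.5014] yang 0.077 tilt 0.0031 F [ 0.3 -1.1  0.1] open 0.0927 gf 0.0 q [ 0.07  0.21  1.23  0.    1.7  -0.01]
```

The carrier hangs right: bridge top at 222.8 mm, y about -63 mm. On to the stop.

>>> {"fn": "servo_tool", "kwargs": {"increments": [{"slide": [-5, -8, 0], "dr": [0, 0, -0.1], "jaw": 0}, {"slide": [-12, -22, 0], "dr": [0, 0, -0.24], "jaw": 0}, {"slide": [-20, -38, 0], "dr": [0, 0, -0.38], "jaw": 0}, {"slide": [-28, -54, 0], "dr": [0, 0, -0.52], "jaw": 0}, {"slide": [-37, -70, 0], "dr": [0, 0, -0.66], "jaw": 0}, {"slide": [-45, -86, 0], "dr": [0, 0, -0.8], "jaw": 0}, {"slide": [-54, -102, 0], "dr": [0, 0, -0.94], "jaw": 0}, {"slide": [-62, -118, 0], "dr": [0, 0, -1.08], "jaw": 0}, {"slide": [-70, -134, 0], "dr": [0, 0, -1.22], "jaw": 0}, {"slide": [-78, -148, 0], "dr": [0, 0, -1.36], "jaw": 0}, {"slide": [-83, -157, 0], "dr": [0, 0, -1.5], "jaw": 0}, {"slide": [-85, -160, 0], "dr": [0, 0, -1.62], "jaw": 0}, {"slide": [-85, -160, 0], "dr": [0, 0, -1.695], "jaw": 0}, {"slide": [-85, -160, 0], "dr": [0, 0, -1.695], "jaw": 0}, {"slide": [-85, -160, 0], "dr": [0, 0, -1.695], "jaw": 0}]}}

```text
t: 12.3
tool_pos: [0.4753, -0.0006, 0.4984]
orientation: [0.312, -3.124, -0.001]
force: [-1.0, 0.5, 1.2]
opening: 0.0929
gripper_force: 0.0
```

Run:
```python
from h import *
plan((.4753,-.0005),.291,1.771)
im,d=read_camera('scene')
cv2.imwrite('pics/s5.png',cv2.resize(im[110:270,240:420,::-1],None,fx=3.6,fy=3.6,interpolation=cv2.INTER_CUBIC))
# stop tab position from the scene view
P=cloud('scene',d); Z=P[...,2]; m=(Z>.11)&(Z<.15)&(np.hypot(P[...,0]-.475,P[...,1])<.035)
p=P[m]; print(m.sum(),p.mean(0)); t=p[p[:,2]>.139]; print(len(t),t.mean(0), cv2.minAreaRect((t[:,:2]*1e3).astype(np.float32)))
```

```text
slide [-4.000e-01 -1.000e-01  2.074e+02] dr [ 0.001 -0.002 -0.001] | t 12.30 pos [ 0.4753 -0.0006  0.4984] yang 1.770 tilt 0.0021 F [-1.   0.5  1.2] open 0.0929 gf 0.0 q [-0.11 -0.23  1.67  0.    1.71 -1.88]
80 [0.47738197 0.00409937 0.13197136]
31 [0.47462554 0.0023461  0.14394236] ((472.5592956542969, 1.822779655456543), (27.926145553588867, 11.09007453918457), 5.997867107391357)
```

View pics/s5.png

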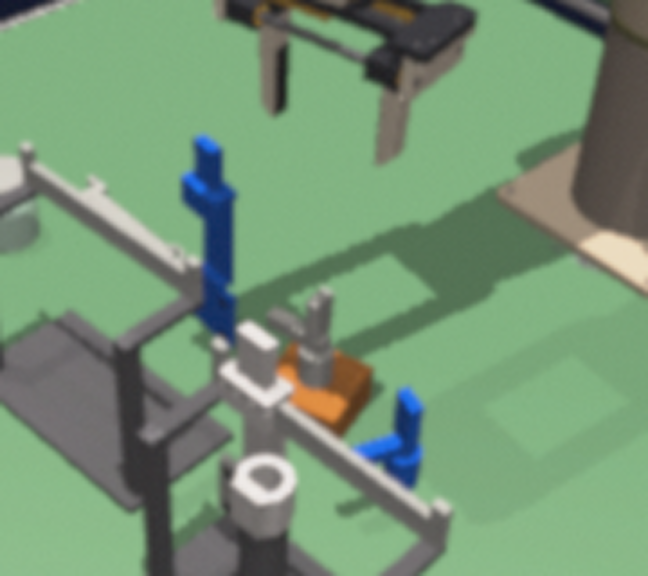

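The picture shows the carrier hanging on the next rail (255,365) and the gripper above the stop in its block (315,340), with fingers along y. I'll go down and grip.

>>> {"fn": "servo_tool", "kwargs": {"increments": [{"slide": [0, 0, 15], "dr": [0, 0, 0], "jaw": 0}, {"slide": [0, 0, 45], "dr": [0, 0, 0], "jaw": 0}, {"slide": [0, 0, 80], "dr": [0, 0, 0], "jaw": 0}, {"slide": [0, 0, 115], "dr": [0, 0, 0], "jaw": 0}, {"slide": [0, 0, 145], "dr": [0, 0, 0], "jaw": 0.2}, {"slide": [0, 0, 170], "dr": [0, 0, 0], "jaw": 0.3}, {"slide": [0, 0, 190], "dr": [0, 0, 0], "jaw": 0.4}, {"slide": [0, 0, 202], "dr": [0, 0, 0], "jaw": 0.4}, {"slide": [0, 0, 206], "dr": [0, 0, 0], "jaw": 0.4}, {"slide": [0, 0, 206], "dr": [0, 0, 0], "jaw": 0.5}, {"slide": [0, 0, 206], "dr": [0, 0, 0], "jaw": 1}, {"slide": [0, 0, 206], "dr": [0, 0, 0], "jaw": 1}, {"slide": [0, 0, 206], "dr": [0, 0, 0], "jaw": 1}, {"slide": [0, 0, 206], "dr": [0, 0, 0], "jaw": 1}, {"slide": [0, 0, 206], "dr": [0, 0, 0], "jaw": 1}, {"slide": [0, 0, 206], "dr": [0, 0, 0], "jaw": 1}, {"slide": [0, 0, 206], "dr": [0, 0, 0], "jaw": 1}, {"slide": [0, 0, 206], "dr": [0, 0, 0], "jaw": 1}], "force": 50}}

```text
t: 14.15
tool_pos: [0.4755, -0.0006, 0.294]
orientation: [-0.315, 3.125, -0.0]
force: [-0.6, 0.2, 2.4]
opening: 0.0115
gripper_force: 50.0
```

Run:
```python
from h import *
plan((.4753,-.0005),.52,1.771)
```

```text
slide [ 1.00e-01  1.00e-01 -2.26e+02] dr [-0.     0.     0.001] | t 14.15 pos [ 0.4755 -0.0006  0.294 ] yang 1.772 tilt 0.0004 F [-0.6  0.2  2.4] open 0.0115 gf 50.0 q [-0.11 -0.13  1.95  0.    1.32 -1.88]
```

>>> {"fn": "servo_tool", "kwargs": {"increments": [{"slide": [0, 0, -5], "dr": [0, 0, 0], "jaw": 1}, {"slide": [0, 0, -15], "dr": [0, 0, 0], "jaw": 1}, {"slide": [0, 0, -30], "dr": [0, 0, 0], "jaw": 1}, {"slide": [0, 0, -55], "dr": [0, 0, 0], "jaw": 1}, {"slide": [0, 0, -85], "dr": [0, 0, 0], "jaw": 1}, {"slide": [0, 0, -115], "dr": [0, 0, 0.1], "jaw": 1}, {"slide": [0, 0, -145], "dr": [0, 0, 0.22], "jaw": 1}, {"slide": [0, 0, -175], "dr": [0, 0, 0.35], "jaw": 1}, {"slide": [0, 0, -205], "dr": [0, 0, 0.48], "jaw": 1}, {"slide": [-5, 8, -225], "dr": [0, 0, 0.61], "jaw": 1}, {"slide": [-14, 20, -232], "dr": [0, 0, 0.74], "jaw": 1}, {"slide": [-24, 34, -232], "dr": [0, 0, 0.87], "jaw": 1}, {"slide": [-35, 49, -232], "dr": [0, 0, 1.0], "jaw": 1}, {"slide": [-46, 64, -232], "dr": [0, 0, 1.13], "jaw": 1}, {"slide": [-56, 79, -232], "dr": [0, 0, 1.26], "jaw": 1}, {"slide": [-66, 93, -232], "dr": [0, 0, 1.39], "jaw": 1}, {"slide": [-75, 106, -232], "dr": [0, 0, 1.52], "jaw": 1}, {"slide": [-82, 115, -232], "dr": [0, 0, 1.63], "jaw": 1}, {"slide": [-84, 118, -232], "dr": [0, 0, 1.693], "jaw": 1}, {"slide": [-84, 118, -232], "dr": [0, 0, 1.693], "jaw": 1}]}}

```text
t: 16.15
tool_pos: [0.534, 0.1323, 0.5266]
orientation: [2.132, 2.307, 0.0]
force: [0.4, 0.2, -3.7]
opening: 0.0112
gripper_force: 50.0
```

Run:
```python
from h import *
plan((.6601,.1425),.526,YL)
```

```text
slide [  0.2 126.6   0.6] dr [ 0. -0. -0.] | t 16.15 pos [0.534  0.1323 0.5266] yang 0.079 tilt 0.0002 F [ 0.4  0.2 -3.7] open 0.0112 gf 50.0 q [ 0.15 -0.02  1.43  0.    1.74  0.07]
```

>>> {"fn": "servo_tool", "kwargs": {"increments": [{"slide": [0, 5, 0], "dr": [0, 0, 0], "jaw": 1}, {"slide": [0, 18, 0], "dr": [0, 0, 0], "jaw": 1}, {"slide": [0, 34, 0], "dr": [0, 0, 0], "jaw": 1}, {"slide": [0, 52, 0], "dr": [0, 0, 0], "jaw": 1}, {"slide": [0, 70, 0], "dr": [0, 0, 0], "jaw": 1}, {"slide": [0, 88, 0], "dr": [0, 0, 0], "jaw": 1}, {"slide": [0, 105, 0], "dr": [0, 0, 0], "jaw": 1}, {"slide": [0, 118, 0], "dr": [0, 0, 0], "jaw": 1}, {"slide": [0, 125, 0], "dr": [0, 0, 0], "jaw": 1}, {"slide": [0, 126.5, 0], "dr": [0, 0, 0], "jaw": 1}, {"slide": [0, 126.5, 0], "dr": [0, 0, 0], "jaw": 1}, {"slide": [0, 126.5, 0], "dr": [0, 0, 0], "jaw": 1}]}}

```text
t: 17.35
tool_pos: [0.6598, 0.1417, 0.5261]
orientation: [2.132, 2.308, 0.0]
force: [0.1, -0.3, -4.6]
opening: 0.0115
gripper_force: 50.0
```

```bash
cat > m.py <<'E'
from h import *
from scipy.optimize import least_squares
plan((.6601,.1425),.46,YL)
y=np.array([-np.sin(YL),np.cos(YL)]); x=np.array([np.cos(YL),np.sin(YL)]); N=np.array([.6226,.1606])
z0=read_state()['tool_pos'][2]-.284
def circ(q,r):
    f=lambda c:np.hypot(q[:,0]-c[0],q[:,1]-c[1])-r
    s=least_squares(f,q.mean(0)-[r/2,r/2],loss='soft_l1',f_scale=1.); return s.x.round(2),np.abs(f(s.x)).mean().round(2)
def st(P): return np.concatenate([(P[...,:2]-N)@np.stack([x,y],1),P[...,2:]],-1)*1e3
im,d=read_camera('scene'); Q=st(cloud('scene',d)); near=np.hypot(Q[...,0]-36,Q[...,1]+21)<35
a=Q[near&(abs(Q[...,2]-z0*1e3-54)<16)]; b=Q[near&(Q[...,2]>140)&(Q[...,2]<174)]; sh=Q[near&(abs(Q[...,2]-z0*1e3-20)<12)]
print('collar',len(a),circ(a[:,:2],16)); print('shank',len(sh),circ(sh[:,:2],12)); print('socket side',len(b),circ(b[:,:2],21))
tt=near&(abs(Q[...,2]-180)<4); print('socket top',tt.sum(),np.median(Q[tt][:,2]))
a0=np.load('scene0.npz'); Q=st(cloud('scene',a0['d'])); near=np.hypot(Q[...,0]-36,Q[...,1]+21)<28
t=near&(abs(Q[...,2]-180)<4); print('socket top rect0',cv2.minEnclosingCircle(Q[t][:,:2].astype(np.float32)),np.median(Q[t][:,2])); 
b=Q[near&(Q[...,2]>140)&(Q[...,2]<174)]; print('side0',len(b),circ(b[:,:2],21))
a0=np.load('top0.npz'); Q=st(cloud('top',a0['d'])); near=np.hypot(Q[...,0]-36,Q[...,1]+21)<28; t=near&(abs(Q[...,2]-180)<6)
print('top view socket',cv2.minEnclosingCircle(Q[t][:,:2].astype(np.float32)))
cv2.imwrite(f'pics/m{read_state()["t"]:.2f}.png',cv2.resize(im[120:270,240:400,::-1],None,fx=4,fy=4,interpolation=cv2.INTER_CUBIC))
E
python3 m.py; ls pics
```

```text
slide [ 0.8  0.3 66.1] dr [0. 0. 0.] | t 17.35 pos [0.6598 0.1417 0.5261] yang 0.079 tilt 0.0001 F [ 0.1 -0.3 -4.6] open 0.0115 gf 50.0 q [ 0.14  0.33  1.04 -0.    1.77  0.06]
collar 133 (array([ 33.99, -20.91]), np.float64(0.65))
shank 54 (array([ 30.72, -20.38]), np.float64(1.07))
socket side 188 (array([ 35.53, -18.95]), np.float64(2.33))
socket top 141 179.35417858290347
socket top rect0 ((35.05707550048828, -18.95330810546875), 23.52503776550293) 179.71705369403244
side0 187 (array([ 35.77, -18.83]), np.float64(2.34))
top view socket ((37.27510452270508, -21.161962509155273), 22.697063446044922)
crop1.png
m17.40.png
s1.png
s2.png
s3.png
s5.png
scene0.png
top0.png
```

Run:
```python
from h import *
y=np.array([-np.sin(YL),np.cos(YL)]); x=np.array([np.cos(YL),np.sin(YL)]); N=np.array([.6226,.1606])
S=lambda p:(((p[:2]-N)@x*1e3).round(1),((p[:2]-N)@y*1e3).round(1))
for n in('top','scene'):
    T=np.load(n+'0.npz'); im=T['im'].astype(int); d=T['d']; P=cloud(n,d)
    br=im.mean(2); sat=im.max(2)-im.min(2)
    m=((np.abs(P[...,2]-.18)<.012)&(np.hypot(P[...,0]-.6601,P[...,1]-.1425)<.03)&(br>110)&(sat<40)).astype(np.uint8)
    c=max(cv2.findContours(m,cv2.RETR_EXTERNAL,cv2.CHAIN_APPROX_NONE)[0],key=len)
    h=cv2.convexHull(c); M=cv2.moments(h); u=(M['m10']/M['m00'],M['m01']/M['m00'])
    w=np.array([ray(n,*p[0],.18)[:2] for p in h]); q=(w-N)@np.stack([x,y],1)*1e3
    print(n,'socket',u,S(ray(n,*u,.18)),'x',q[:,0].min().round(1),q[:,0].max().round(1),'y',q[:,1].min().round(1),q[:,1].max().round(1))
    t=(P[...,2]>.137)&(P[...,2]<.155)&(np.hypot(P[...,0]-.475,P[...,1])<.03)
    v,uu=np.nonzero(t); print(' stoptab',len(v),ray(n,uu.mean(),v.mean(),.145).round(4))
```

```text
top socket (273.49068901303536, 157.35847299813778) (np.float64(36.2), np.float64(-20.5)) x 14.6 56.5 y -40.9 0.1
 stoptab 41 [ 0.4753 -0.0005  0.145 ]
scene socket (312.9264828738513, 244.18295739348372) (np.float64(38.1), np.float64(-16.3)) x 13.7 60.7 y -40.1 7.5
 stoptab 35 [0.4763 0.0041 0.145 ]
```

View pics/m17.40.png

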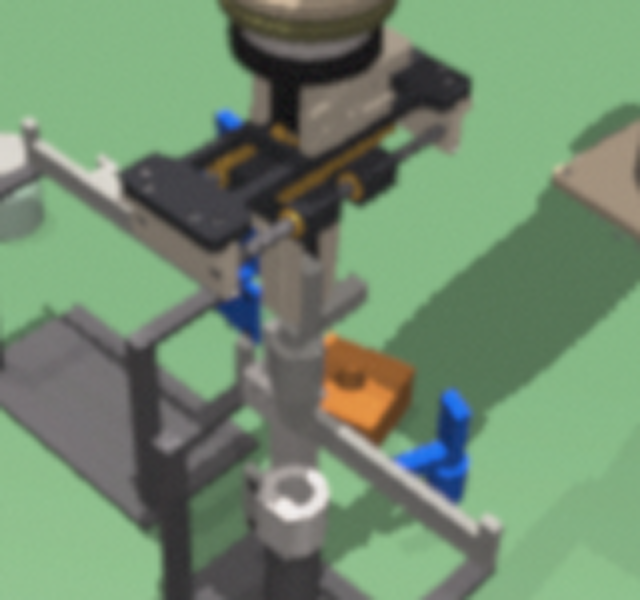

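The picture shows the stop above the socket with its finger pointing to -x over the bar, and the shank in line with the socket mouth (295,490). I'll lower it to just above the mouth, then go on carefully.

>>> {"fn": "servo_tool", "kwargs": {"increments": [{"slide": [0.5, 0.3, 8], "dr": [0, 0, 0], "jaw": 1}, {"slide": [0.8, 0.4, 22], "dr": [0, 0, 0], "jaw": 1}, {"slide": [0.8, 0.4, 38], "dr": [0, 0, 0], "jaw": 1}, {"slide": [0.8, 0.4, 50], "dr": [0, 0, 0], "jaw": 1}, {"slide": [0.8, 0.4, 56], "dr": [0, 0, 0], "jaw": 1}, {"slide": [0.8, 0.4, 59], "dr": [0, 0, 0], "jaw": 1}, {"slide": [0.8, 0.4, 61], "dr": [0, 0, 0], "jaw": 1}, {"slide": [0.8, 0.4, 63], "dr": [0, 0, 0], "jaw": 1}, {"slide": [0.8, 0.4, 65], "dr": [0, 0, 0], "jaw": 1}, {"slide": [0.8, 0.4, 66], "dr": [0, 0, 0], "jaw": 1}, {"slide": [0.8, 0.4, 66], "dr": [0, 0, 0], "jaw": 1}]}}

```text
t: 18.5
tool_pos: [0.6606, 0.1426, 0.4597]
orientation: [2.132, 2.307, -0.0]
force: [-0.7, -0.5, -4.2]
opening: 0.0119
gripper_force: 50.0
```

```bash
python3 -c "
from h import *
plan((.6601,.1425),.429,YL); print(read_state()['wrist_torque'])"
```

```text
slide [-0.1 -0.5 30.7] dr [ 0.  0. -0.] | t 18.50 pos [0.6606 0.1426 0.4597] yang 0.079 tilt 0.0000 F [-0.7 -0.5 -4.2] open 0.0119 gf 50.0 q [ 0.14  0.32  1.17 -0.    1.65  0.06]
[-0.03924127 -0.11821057 -0.00787603]
```

Foot is now at about 0.176 with no contact force, so it's entering. I continue in small steps.

>>> {"fn": "servo_tool", "kwargs": {"increments": [{"slide": [0, -0.3, 1], "dr": [0, 0, 0], "jaw": 1}, {"slide": [0, -0.3, 2], "dr": [0, 0, 0], "jaw": 1}, {"slide": [0, -0.3, 3], "dr": [0, 0, 0], "jaw": 1}, {"slide": [0, -0.3, 4], "dr": [0, 0, 0], "jaw": 1}, {"slide": [0, -0.3, 5], "dr": [0, 0, 0], "jaw": 1}, {"slide": [0, -0.3, 6], "dr": [0, 0, 0], "jaw": 1}, {"slide": [0, -0.3, 6], "dr": [0, 0, 0], "jaw": 1}]}}

```text
t: 19.2
tool_pos: [0.6602, 0.1426, 0.4535]
orientation: [-2.132, -2.307, 0.0]
force: [0.2, 0.0, -3.6]
opening: 0.0115
gripper_force: 50.0
```

>>> {"fn": "servo_tool", "kwargs": {"increments": [{"slide": [0, 0, 1.5], "dr": [0, 0, 0], "jaw": 1}, {"slide": [0, 0, 3], "dr": [0, 0, 0], "jaw": 1}, {"slide": [0, 0, 4.5], "dr": [0, 0, 0], "jaw": 1}, {"slide": [0, 0, 6], "dr": [0, 0, 0], "jaw": 1}, {"slide": [0, 0, 8], "dr": [0, 0, 0], "jaw": 1}, {"slide": [0, 0, 10], "dr": [0, 0, 0], "jaw": 1}, {"slide": [0, 0, 12], "dr": [0, 0, 0], "jaw": 1}, {"slide": [0, 0, 12], "dr": [0, 0, 0], "jaw": 1}]}}

```text
t: 20.0
tool_pos: [0.6602, 0.1426, 0.4412]
orientation: [-2.132, -2.307, 0.001]
force: [-0.2, -0.2, -5.5]
opening: 0.0116
gripper_force: 50.0
```

Going in freely: foot about 0.157, and home is 0.145 (TCP about 0.429).

>>> {"fn": "servo_tool", "kwargs": {"increments": [{"slide": [0, 0, 2], "dr": [0, 0, 0], "jaw": 1}, {"slide": [0, 0, 4], "dr": [0, 0, 0], "jaw": 1}, {"slide": [0, 0, 6], "dr": [0, 0, 0], "jaw": 1}, {"slide": [0, 0, 8], "dr": [0, 0, 0], "jaw": 1}, {"slide": [0, 0, 9.5], "dr": [0, 0, 0], "jaw": 1}, {"slide": [0, 0, 10.5], "dr": [0, 0, 0], "jaw": 1}, {"slide": [0, 0, 11.5], "dr": [0, 0, 0], "jaw": 1}, {"slide": [0, 0, 12], "dr": [0, 0, 0], "jaw": 1}, {"slide": [0, 0, 12], "dr": [0, 0, 0], "jaw": 1}]}}

```text
t: 20.9
tool_pos: [0.6602, 0.1426, 0.4297]
orientation: [-2.132, -2.307, 0.0]
force: [-0.7, -0.2, -3.7]
opening: 0.012
gripper_force: 50.0
```

>>> {"fn": "servo_tool", "kwargs": {"increments": [{"slide": [0, 0, 0.5], "dr": [0, 0, 0], "jaw": 1}, {"slide": [0, 0, 1], "dr": [0, 0, 0], "jaw": 1}, {"slide": [0, 0, 1.5], "dr": [0, 0, 0], "jaw": 1}, {"slide": [0, 0, 1.5], "dr": [0, 0, 0], "jaw": 1}]}}

```text
t: 21.3
tool_pos: [0.6602, 0.1426, 0.429]
orientation: [2.132, 2.307, 0.001]
force: [-1.4, -0.8, 1.8]
opening: 0.0118
gripper_force: 50.0
```

Contact: the weight is carried by the socket. I release and rise.

>>> {"fn": "servo_tool", "kwargs": {"increments": [{"slide": [0, 0, 0], "dr": [0, 0, 0], "jaw": 0.75}, {"slide": [0, 0, 0], "dr": [0, 0, 0], "jaw": 0.5}, {"slide": [0, 0, 0], "dr": [0, 0, 0], "jaw": 0.4}, {"slide": [0, 0, 0], "dr": [0, 0, 0], "jaw": 0.4}, {"slide": [0, 0, 0], "dr": [0, 0, 0], "jaw": 0.4}, {"slide": [0, 0, 0], "dr": [0, 0, 0], "jaw": 0.4}, {"slide": [0, 0, 0], "dr": [0, 0, 0], "jaw": 0.4}, {"slide": [0, 0, 0], "dr": [0, 0, 0], "jaw": 0.4}, {"slide": [0, 0, -8], "dr": [0, 0, 0], "jaw": 0.4}, {"slide": [0, 0, -25], "dr": [0, 0, 0], "jaw": 0.4}, {"slide": [0, 0, -50], "dr": [0, 0, 0], "jaw": 0.4}, {"slide": [0, 0, -80], "dr": [0, 0, 0], "jaw": 0.4}, {"slide": [0, 0, -110], "dr": [0, 0, 0], "jaw": 0.4}, {"slide": [0, 0, -120], "dr": [0, 0, 0], "jaw": 0.4}, {"slide": [0, 0, -120], "dr": [0, 0, 0], "jaw": 0.4}]}}

```text
t: 22.8
tool_pos: [0.6603, 0.1426, 0.5508]
orientation: [2.13, 2.305, 0.005]
force: [-0.2, -0.1, 0.2]
opening: 0.0558
gripper_force: 0.0
```

Run:
```python
from h import *
plan((.66,.1425),.55,YL)
im,d=read_camera('scene'); P=cloud('scene',d)
y=np.array([-np.sin(YL),np.cos(YL)]); x=np.array([np.cos(YL),np.sin(YL)]); N=np.array([.6226,.1606])
q=P[...,:2]-N; X=q@x*1e3; Y=q@y*1e3; Z=P[...,2]*1e3
m=(np.hypot(X-36,Y+21)<22)&(Z>274)&(Z<300); print('stop tab top',m.sum(),np.percentile(Z[m],[5,50,95]).round(1),X[m].mean(),Y[m].mean())
m=(abs(X)<10)&(abs(Y+64)<20)&(Z>255)&(Z<285); print('carrier tab top',m.sum(),np.percentile(Z[m],[50,95]).round(1),X[m].mean(),Y[m].mean())
cv2.imwrite('pics/end.png',cv2.resize(im[120:280,230:400,::-1],None,fx=3.6,fy=3.6,interpolation=cv2.INTER_CUBIC))
```

```text
slide [-0.1 -0.3  0.8] dr [ 0.004 -0.     0.   ] | t 22.80 pos [0.6603 0.1426 0.5508] yang 0.079 tilt 0.0044 F [-0.2 -0.1  0.2] open 0.0558 gf 0.0 q [0.14 0.33 0.99 0.   1.81 0.06]
stop tab top 53 [275.  279.4 281.1] 36.40773576835496 -18.153158123281486
carrier tab top 75 [265.5 267.9] 1.9935833053926475 -61.900461281542306
```

View pics/end.png

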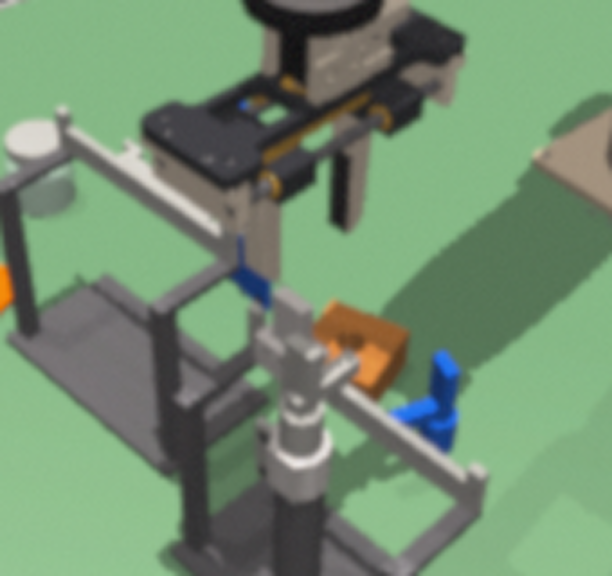

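The picture shows the stop's collar sitting on the socket (300,445), its finger across the bar (340,370), the carrier behind it (290,320) and the gripper clear. The stop's tab top is at about 280 mm, which is home.

```bash
python3 -c "
from plant import *
print(close_job())"
```

```text
the job is handed in; nothing more can be done
None
```

The job is handed in: the plate carrier hangs in the bay at about y -63 mm, the keyed stop is seated home in the socket, and the gripper is open and clear; it took about 23 s of the 67 s, and no verdict came back.

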